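Cover the seed dish with the swing lid

TASK

Cover the round red ceramic seed dish for the night: push the swing arm round with a finger until its disc-shaped lid covers the dish completely, then take the hand away. Go round by the way on which the lid does not run into the standing mirror toy (it passes freely over all the low things). Only push the arm or its lid - do not pinch it - and leave the dish and everything else standing where it is.

Things in the scene. Friction and masses are not known exactly. Their poses are not given: they have to be found in the camera images.
- stand: Swing-cover stand, fixed to the table: dark round foot 120 mm across and 12 mm thick, with a thin upright post on its axis. The post ends in a fixed grey cap 28 mm across whose top is 89 mm above the table. Origin: centre of the underside of the foot, on the post's vertical axis, on the table.
- swing: White plastic swing arm with its lid, level, turning all the way round the post either way (no stops); it cannot be lifted. Origin: on the post's axis, 55 mm above the table; own x points along the arm towards the lid, z up. The arm is a straight bar 14 mm wide (y -7 to 7 mm), from a hub of 16 mm radius out to x = 152 mm; its sides stand 55 to 76 mm above the table, a middle rib rises to 80 mm.
- lid_center (a point): Centre of the lid's underside, 150 mm from the post's axis, 55 mm above the table. The lid is a flat white disc, 50 mm radius, 5 mm thick, fixed under the arm's outer end; between hub and lid (16 to 100 mm from the axis) the bar alone can be pushed on either side.
- push_point (a point): A good point to push at: the middle of the bar, 70 mm from the post's axis, 67 mm above the table. The arm turns with light friction (0.08 N m, about 1 N here) and stays where it is left, without springing back or coasting noticeably.
- dish: Round red ceramic dish, loose: 76 mm across the rim, 40 mm tall, on the table under the circle run by the lid (its centre about 147 to 155 mm from the post's axis). The lid passes 15 mm above its rim. Origin: centre of its underside.
- mirror: Round mirror toy standing upright, loose and easily knocked over: disc 64 mm across on a short stem and a wooden foot 52 mm across, 107 mm tall in all, about 147 to 155 mm from the post's axis, so that the lid cannot pass it. Origin: centre of the underside of its foot.
- feeder: Empty open rectangular feeder of clear plastic, loose: 74 x 54 mm, 40 mm tall, also under the lid's circle; the lid passes over it. Dish, feeder and mirror stand about a quarter turn apart around the post, in any order, the lid starting on the free side. Origin: centre of its underside.
- chew: Small wooden chew block, loose, 42 x 28 x 22 mm, just inside the lid's circle, which passes over it. Origin: centre of its underside.
- bell: Small brass bell, loose, 38 mm across, 38 mm tall, just inside the lid's circle, which passes over it. Origin: centre of its underside.
- scoop: Steel scoop lying loose to the robot's right: open box 75 x 50 x 30 mm with a 14 mm thick handle along its -x, reaching 125 mm from the origin. Origin: under the middle of the box.
- perch: Bamboo perch lying loose to the robot's left: rod 18 mm thick, 200 mm long along its x, with 30 mm square end blocks. Origin: under its middle.
- seed_jar: Closed jar of seed, loose, 80 mm across, 130 mm tall, to the right of the stand. Origin: centre of its underside.

How it is judged:
By the outcome, as a careful person would: the job done as asked, in the order asked, and still so for the second after the job is handed in, with the robot touching nothing.
It also fails if it takes over 42 s, if anything falls off the work surface, if the arm or the gripper's body presses on something with over 40 N, if the wrist force passes 120 N, or if a joint passes its speed limit or range.

ROBOT

A 6-joint arm with a two-finger parallel gripper is mounted at the origin on the work surface. World frame = base frame: x ahead of the robot, y to its left, z up, the work surface at z = 0. Lengths are in mm, angles in rad, forces in N, time in s.
With the tool pointing down it reaches from about 275 to 775 mm from the base axis. Payload 14.6 kg.
Tool frame: the origin (TCP) lies at the very end of the fingers, on their centre line; the grasp point (between the pads) lies 19 mm behind it; z points along the fingers, y is the line along which they close (so a half turn about z gives the same grasp; the last joint's range is limited). The gripper opens to 85 mm and grips with 20 to 120 N. Pads are 22 mm wide; open, the fingers measure 114 mm over their backs; the gripper's body (76 mm by 85 mm) begins 54 mm behind the grasp point. The pads swing forward as they close: fully open they stand 13 mm farther back than shut.
Start: joints at [0.996, 0.263, -0.048, 1.259, 0, 1.415], TCP at [213.983, 479.416, 231.278] pointing down, gripper open.
Joint ranges: [-2.65, 2.65], [-0.89, 1.7], [-1.18, 1.37], [-2.13, 2.11], [-1.35, 1.29], [-3.14, 3.14]. Speed limits (rad/s): [1.89, 1.89, 2.57, 2.79, 3.14, 3.14].

INTERFACE

Orientations are given as a rotation vector (axis times angle).
In Python, from station import observe, camera, camera_info, job_done, outline_of, place_of gives the robot as it stands.
- The arm moves only by the tool step_arm, never from a script. Its argument "moves" is a list of rows, each an object of numbers: "tx", "ty", "tz": the shift along the world's x, y, z in m; "ax", "ay", "az": the turn, a rotation vector about the world's x, y, z in rad; "fingers": the opening, from -1 (shut) to 1 (fully open). A call has 1 to 20 rows; each row shifts and turns the commanded pose from where the row before left it; what a row does not reach is not made up. A row lasts 1/8 s, in which the tool goes at most 62.5 mm and 10.7 degrees, less where a joint would pass 70% of its speed; a pose out of reach is approached as far as the arm can. A call with a gripper value outside its range is refused whole. The fingers move at their own pace and stop on an object; the grip force is fixed at half the most. Time passes only in rows, so rows that do not move let the fingers close. It gives the time, the measured TCP pose, the force, the opening and the grip force at its end, in the units of the state.
- observe(): the state, without advancing time (a new reading comes with each control period).
- camera(name): name is "scene" or "side" or "wrist"; returns the picture (400x640x3 uint8, red, green, blue); there is no depth.
- camera_info(name): a dict with "fx", "fy", "cx", "cy" (pixels), "pose" (4x4, takes a point from camera to world coordinates); the wrist camera has in their place "T_tool_cam" (4x4, takes a point from camera to tool coordinates, whose origin is the TCP and whose axes are the flange's). Camera axes: x right, y down, z forward; pixel columns grow to the right and rows downward; lengths in mm; the calibration is good to about 2 mm. A picture is of the moment at which its call begins: read the wrist's pose just before it. camera_info takes no time and is no camera call.
- job_done(): hands the job in; it is judged then, once.
Trained networks look in the newest picture that a camera, given by its name, has taken for a name from the list of things; names that differ only in an ending like _2 or _b are one class to them, and where a whole thing is asked for, a point or a joint stands for the part that bears it (a point fixed in the world has none). Each returns a list of dicts, best first, with "conf" (0 to 1); they miss things now and then, are a little off and sometimes report something else, mostly with a low value. They report only what shows in the picture. A call takes as long as a camera call.
- outline_of(camera, query): "pixels" (400x640 bool, what is visible of it) and "extent" ([centre column, centre row, width, height] in pixels, round what is visible of it).
- place_of(camera, query): "xy" ([column, row] in pixels: a listed point, or the origin of a listed thing).
The state is a dict: "time_s": time; "qpos": joint angles; "qd": joint speeds; "joint_torque": joint torques, N m; "tool_pos": TCP position; "orientation": TCP orientation; "ft_force": force on the tool from outside, world axes, zero at the start; "torque": the same for the moment, N m; "opening": opening from 0.0 (shut) to 1.0 (fully open); "finger_force": force on a finger pad.
Only numpy, scipy, OpenCV 4.12 (cv2) and the standard library are available. Lean on these libraries where they do the work, as an engineer would, in place of code of your own. Each camera call takes 0.05 s, during which the arm holds its last target. There are 200 camera calls.

## Working session

There is one attempt and no reset: what is moved stays moved. The work goes in short steps, Python scripts to look and compute and a tool call to move; the robot and the scene stay as the last step left them, time stands still between calls to the robot, and variables do not carry over. Pictures are saved under pics/ and viewed, at most 10 in all, crops included, and the job is handed in when it is done.

Besides the shell and the picture viewer there is one more tool, called after "Emit:" in YAML: its name, and indented under it one key for each argument. step_arm: Moves the arm, as the interface text tells. Its arguments: {"type":"object","properties":{"moves":{"type":"array","items":{"type":"object","properties":{"tx":{"type":"number"},"ty":{"type":"number"},"tz":{"type":"number"},"ax":{"type":"number"},"ay":{"type":"number"},"az":{"type":"number"},"fingers":{"type":"number"}}}}},"required":["moves"]}

```bash
mkdir -p pics
cat > h.py <<'E'
import numpy as np, cv2
from station import *
def ray(cam,px,z):
    i=camera_info(cam);P=np.array(i["pose"])
    d=P[:3,:3]@np.array([(px[0]-i["cx"])/i["fx"],(px[1]-i["cy"])/i["fy"],1]);o=P[:3,3]
    return (o+d*(z-o[2])/d[2])[:2].round(1)
def proj(cam,p):
    i=camera_info(cam);P=np.array(i["pose"])
    c=P[:3,:3].T@(np.array(p)-P[:3,3]);return i["fx"]*c[0]/c[2]+i["cx"],i["fy"]*c[1]/c[2]+i["cy"]
E
python3 - <<'E'
from h import *
a=[]
for c in("scene","side"):
    p=camera(c);cv2.imwrite(f"pics/{c}0.png",p[:,:,::-1])
    for n,z in dict(stand=0,swing=55,lid_center=55,push_point=67,dish=0,mirror=0,feeder=0,seed_jar=0,chew=0,bell=0).items():
        for r in place_of(c,n)[:2]:
            print(c,n,round(r["conf"],2),np.round(r["xy"]),ray(c,r["xy"],z))
s=observe();print(s["time_s"],s["tool_pos"],s["orientation"],s["opening"])
E
```

```text
scene stand 0.56 [355. 222.] [559.4  66.3]
scene swing 0.57 [356. 211.] [565.8  71.2]
scene swing 0.34 [350. 259.] [730.4 141.5]
scene lid_center 0.79 [374. 178.] [401.4  46.6]
scene push_point 0.77 [366. 191.] [483.5  61.1]
scene push_point 0.74 [247. 136.] [ 456.  -447.1]
scene dish 0.85 [311. 214.] [607.4 -65.5]
scene mirror 0.89 [348. 257.] [690.  115.7]
scene mirror 0.31 [358. 213.] [519.6  57.3]
scene feeder 0.93 [406. 231.] [508.7 217.4]
scene seed_jar 0.77 [222. 170.] [ 596.1 -453. ]
scene chew 0.75 [384. 248.] [604.3 186.5]
scene chew 0.33 [223. 174.] [ 609.3 -439.6]
scene bell 0.63 [327. 239.] [665.1  31.4]
side stand 0.58 [309. 208.] [556.1  69.2]
side swing 0.55 [309. 193.] [556.4  71.4]
side swing 0.5 [288. 197.] [487.3  67.8]
side lid_center 0.67 [263. 202.] [406.6  68.4]
side push_point 0.66 [289. 197.] [484.1  50.8]
side dish 0.63 [338. 226.] [605.4 -58.5]
side mirror 0.94 [341. 194.] [690.2 110.7]
side feeder 0.72 [283. 188.] [517.7 215.3]
side seed_jar 0.71 [401. 311.] [ 603.2 -443.9]
side chew 0.48 [310. 187.] [607.6 193.2]
side bell 0.59 [344. 208.] [662.3  24.7]
side bell 0.5 [331. 357.] [ 390.  -509.4]
1.1 [213.98087677 479.42086624 231.26325636] [-6.54557609e-01 -3.07264401e+00  2.58366353e-05] 1.0039549085386281
```

View pics/scene0.png

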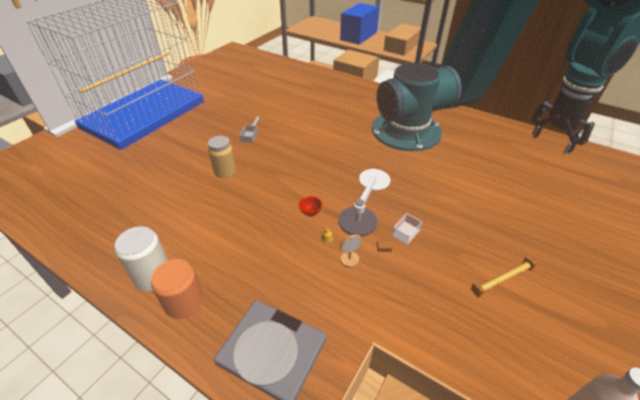

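View pics/side0.png

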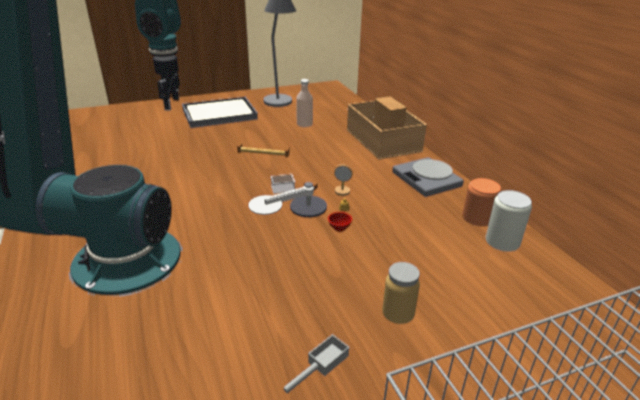

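Both pictures agree. The stand is at about (558, 68) and the lid lies toward the robot at about 185°. The dish is at about 290° (red, scene px 311,206), the mirror at about 19° (scene px 350,250) and the feeder at about 107°. The way clear of the mirror is counter-clockwise by about 105°, pushing from the arm's +y side. I'll move above the start point first.

Emit:
step_arm:
  moves:
    - {"tx": 0.0276, "ty": -0.0385, "tz": 0.005, "az": -0.107, "fingers": -1}
    - {"tx": 0.0276, "ty": -0.0385, "tz": 0.005, "az": -0.107, "fingers": -1}
    - {"tx": 0.0276, "ty": -0.0385, "tz": 0.005, "az": -0.107, "fingers": -1}
    - {"tx": 0.0276, "ty": -0.0385, "tz": 0.005, "az": -0.107, "fingers": -1}
    - {"tx": 0.0276, "ty": -0.0385, "tz": 0.005, "az": -0.107, "fingers": -1}
    - {"tx": 0.0276, "ty": -0.0385, "tz": 0.005, "az": -0.107, "fingers": -1}
    - {"tx": 0.0276, "ty": -0.0385, "tz": 0.005, "az": -0.107, "fingers": -1}
    - {"tx": 0.0276, "ty": -0.0385, "tz": 0.005, "az": -0.107, "fingers": -1}
    - {"tx": 0.0276, "ty": -0.0385, "tz": 0.005, "az": -0.107, "fingers": -1}
    - {"tx": 0.0276, "ty": -0.0385, "tz": 0.005, "az": -0.107, "fingers": -1}
    - {"fingers": -1}
    - {"fingers": -1}

```text
validation failed for argument at $.mo...
```

```bash
cat >> h.py <<'E'
from scipy.spatial.transform import Rotation as R
def wpose():
    s=observe();T=np.eye(4);T[:3,:3]=R.from_rotvec(s["orientation"]).as_matrix();T[:3,3]=s["tool_pos"]
    return T@np.array(camera_info("wrist")["T_tool_cam"])
def wray(P,px,z):
    i=camera_info("wrist");d=P[:3,:3]@np.array([(px[0]-i["cx"])/i["fx"],(px[1]-i["cy"])/i["fy"],1]);o=P[:3,3]
    return (o+d*(z-o[2])/d[2])[:2].round(1)
E
python3 - <<'E'
from h import *
P=wpose();p=camera("wrist");cv2.imwrite("pics/w1.png",p[:,:,::-1])
print(P[:3,3],P[:3,2])
for n,z in dict(stand=0,swing=55,lid_center=55,push_point=67,dish=0,mirror=0,feeder=0).items():
    for r in place_of("wrist",n)[:2]: print(n,round(r["conf"],2),np.round(r["xy"]),wray(P,r["xy"],z))
s=observe();print(s["time_s"],s["tool_pos"],s["orientation"],s["opening"],s["qpos"])
E
```

```text
[147.89041733 508.38895398 373.66062325] [ 0.2648534  -0.11754929 -0.95709709]
1.5 [213.97855722 479.42048978 231.27966849] [-6.54612487e-01 -3.07260212e+00 -4.06361463e-05] 1.0012434146773677 [ 9.95690531e-01  2.63089048e-01 -4.83116880e-02  1.25938297e+00
  3.94354460e-05  1.41551031e+00]
```

View pics/w1.png

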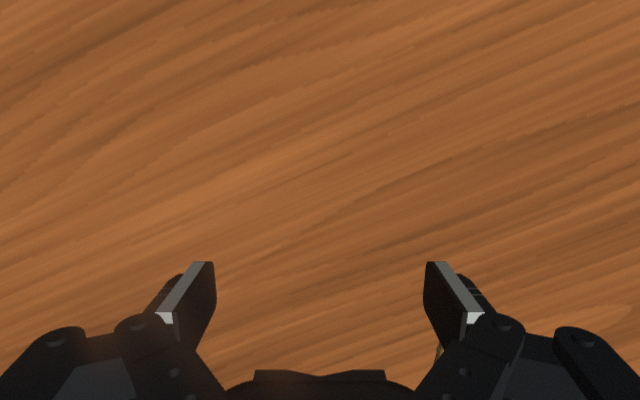

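The picture shows only bare table because the move was refused, probably for missing keys. I'll retry with all keys given.

Emit:
step_arm:
  moves:
    - {"tx": 0.0276, "ty": -0.0385, "tz": 0.005, "ax": 0.0, "ay": 0.0, "az": -0.107, "fingers": -1.0}
    - {"tx": 0.0276, "ty": -0.0385, "tz": 0.005, "ax": 0.0, "ay": 0.0, "az": -0.107, "fingers": -1.0}
    - {"tx": 0.0276, "ty": -0.0385, "tz": 0.005, "ax": 0.0, "ay": 0.0, "az": -0.107, "fingers": -1.0}
    - {"tx": 0.0276, "ty": -0.0385, "tz": 0.005, "ax": 0.0, "ay": 0.0, "az": -0.107, "fingers": -1.0}
    - {"tx": 0.0276, "ty": -0.0385, "tz": 0.005, "ax": 0.0, "ay": 0.0, "az": -0.107, "fingers": -1.0}
    - {"tx": 0.0276, "ty": -0.0385, "tz": 0.005, "ax": 0.0, "ay": 0.0, "az": -0.107, "fingers": -1.0}
    - {"tx": 0.0276, "ty": -0.0385, "tz": 0.005, "ax": 0.0, "ay": 0.0, "az": -0.107, "fingers": -1.0}
    - {"tx": 0.0276, "ty": -0.0385, "tz": 0.005, "ax": 0.0, "ay": 0.0, "az": -0.107, "fingers": -1.0}
    - {"tx": 0.0276, "ty": -0.0385, "tz": 0.005, "ax": 0.0, "ay": 0.0, "az": -0.107, "fingers": -1.0}
    - {"tx": 0.0276, "ty": -0.0385, "tz": 0.005, "ax": 0.0, "ay": 0.0, "az": -0.107, "fingers": -1.0}
    - {"tx": 0.0, "ty": 0.0, "tz": 0.0, "ax": 0.0, "ay": 0.0, "az": 0.0, "fingers": -1.0}

```text
time_s: 2.88
tool_pos: [491.5, 92.2, 281.1]
orientation: [2.135, 2.304, -0.0]
ft_force: [0.1, 0.3, 0.1]
opening: -0.004
finger_force: 0.0
```

Run:
```python
from h import *
P=wpose();p=camera("wrist");cv2.imwrite("pics/w2.png",p[:,:,::-1])
for n,z in dict(stand=0,swing=55,lid_center=55,push_point=67,dish=0,mirror=0,feeder=0).items():
    for r in place_of("wrist",n)[:2]: print(n,round(r["conf"],2),np.round(r["xy"]),wray(P,r["xy"],z))
```

```text
stand 0.92 [370. 175.] [556.2  73.1]
swing 0.72 [376. 188.] [555.7  71. ]
lid_center 0.89 [241. 197.] [411.4  50.4]
lid_center 0.57 [449. 219.] [639.8  42.3]
push_point 0.77 [308. 192.] [483.7  65.3]
push_point 0.62 [372. 176.] [547.8  87.1]
dish 0.72 [392. 284.] [602.8 -72.9]
dish 0.72 [497. 143.] [702.5 123.5]
mirror 0.62 [494. 144.] [698.5 121.9]
feeder 0.63 [349.  44.] [516.1 217.5]
```

View pics/w2.png

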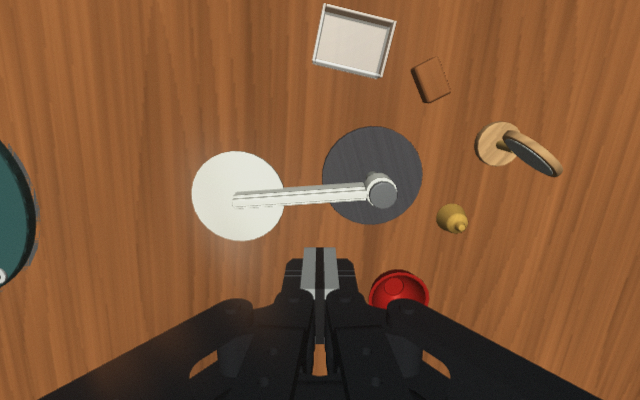

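The wrist view shows the post at (383,190), the lid at (238,196), the dish at (400,290) and the shut fingers beside the bar. The dish is 152 mm from the post at 288°, which fits the given range. The arm is at 187°.

Emit:
step_arm:
  moves:
    - {"tx": -0.002, "ty": 0.0, "tz": -0.054, "ax": 0.0, "ay": 0.0, "az": 0.011, "fingers": -1.0}
    - {"tx": -0.002, "ty": 0.0, "tz": -0.054, "ax": 0.0, "ay": 0.0, "az": 0.011, "fingers": -1.0}
    - {"tx": -0.002, "ty": 0.0, "tz": -0.054, "ax": 0.0, "ay": 0.0, "az": 0.011, "fingers": -1.0}
    - {"tx": -0.002, "ty": 0.0, "tz": -0.054, "ax": 0.0, "ay": 0.0, "az": 0.011, "fingers": -1.0}
    - {"tx": 0.0, "ty": 0.0, "tz": 0.0, "ax": 0.0, "ay": 0.0, "az": 0.0, "fingers": -1.0}

```text
time_s: 3.9
tool_pos: [479.4, 94.7, 63.2]
orientation: [-2.075, -2.353, 0.006]
ft_force: [0.5, -0.5, 1.0]
opening: 0.001
finger_force: 0.0
```

Run:
```python
import numpy as np
A=np.array([556,71.5])
def f(t,d):
    t=np.radians(t);return A+70*np.array([np.cos(t),np.sin(t)])+d*np.array([np.sin(t),-np.cos(t)])
L=[(187,28),(187,20)]+[(187+6*k,18) for k in range(1,17)]
p=[f(*l) for l in L]
for l,a,b in zip(L[1:],p,p[1:]): print(l,b.round(1),(b-a).round(1))
```

```text
(187, 20) [484.1  82.8] [ 1.  -7.9]
(193, 18) [483.7  73.3] [-0.3 -9.5]
(199, 18) [484.   65.7] [ 0.2 -7.6]
(205, 18) [485.   58.2] [ 1.  -7.5]
(211, 18) [486.7  50.9] [ 1.8 -7.4]
(217, 18) [489.3  43.7] [ 2.5 -7.1]
(223, 18) [492.5  36.9] [ 3.3 -6.8]
(229, 18) [496.5  30.5] [ 4.  -6.4]
(235, 18) [501.1  24.5] [ 4.6 -6. ]
(241, 18) [506.3  19. ] [ 5.2 -5.5]
(247, 18) [512.1  14.1] [ 5.8 -4.9]
(253, 18) [518.3   9.8] [ 6.2 -4.3]
(259, 18) [525.    6.2] [ 6.7 -3.6]
(265, 18) [532.    3.3] [ 7.  -2.9]
(271, 18) [539.2   1.2] [ 7.3 -2.1]
(277, 18) [ 5.467e+02 -2.000e-01] [ 7.4 -1.4]
(283, 18) [554.2  -0.8] [ 7.5 -0.6]
```

Emit:
step_arm:
  moves:
    - {"tx": 0.0045, "ty": -0.0115, "tz": 0.0, "ax": 0.0, "ay": 0.0, "az": 0.0, "fingers": -1.0}
    - {"tx": 0.0, "ty": -0.0095, "tz": 0.0, "ax": 0.0, "ay": 0.0, "az": 0.105, "fingers": -1.0}
    - {"tx": 0.0002, "ty": -0.0076, "tz": 0.0, "ax": 0.0, "ay": 0.0, "az": 0.105, "fingers": -1.0}
    - {"tx": 0.001, "ty": -0.0075, "tz": 0.0, "ax": 0.0, "ay": 0.0, "az": 0.105, "fingers": -1.0}
    - {"tx": 0.0018, "ty": -0.0074, "tz": 0.0, "ax": 0.0, "ay": 0.0, "az": 0.105, "fingers": -1.0}
    - {"tx": 0.0025, "ty": -0.0071, "tz": 0.0, "ax": 0.0, "ay": 0.0, "az": 0.105, "fingers": -1.0}
    - {"tx": 0.0033, "ty": -0.0068, "tz": 0.0, "ax": 0.0, "ay": 0.0, "az": 0.105, "fingers": -1.0}
    - {"tx": 0.004, "ty": -0.0064, "tz": 0.0, "ax": 0.0, "ay": 0.0, "az": 0.105, "fingers": -1.0}
    - {"tx": 0.0046, "ty": -0.006, "tz": 0.0, "ax": 0.0, "ay": 0.0, "az": 0.105, "fingers": -1.0}
    - {"tx": 0.0052, "ty": -0.0055, "tz": 0.0, "ax": 0.0, "ay": 0.0, "az": 0.105, "fingers": -1.0}
    - {"tx": 0.0058, "ty": -0.0049, "tz": 0.0, "ax": 0.0, "ay": 0.0, "az": 0.105, "fingers": -1.0}
    - {"tx": 0.0062, "ty": -0.0043, "tz": 0.0, "ax": 0.0, "ay": 0.0, "az": 0.105, "fingers": -1.0}
    - {"tx": 0.0067, "ty": -0.0036, "tz": 0.0, "ax": 0.0, "ay": 0.0, "az": 0.105, "fingers": -1.0}
    - {"tx": 0.007, "ty": -0.0029, "tz": 0.0, "ax": 0.0, "ay": 0.0, "az": 0.105, "fingers": -1.0}
    - {"tx": 0.0073, "ty": -0.0021, "tz": 0.0, "ax": 0.0, "ay": 0.0, "az": 0.105, "fingers": -1.0}
    - {"tx": 0.0, "ty": 0.0, "tz": 0.0, "ax": 0.0, "ay": 0.0, "az": 0.0, "fingers": -1.0}

```text
time_s: 5.9
tool_pos: [543.9, 0.4, 67.4]
orientation: [-0.036, 3.138, -0.001]
ft_force: [-0.3, -0.8, 0.4]
opening: -0.002
finger_force: 0.0
```

Run:
```python
from h import *
ims=[]
P=wpose();p=camera("wrist");ims.append(p)
print([(n,round(r["conf"],2),np.round(r["xy"]),wray(P,r["xy"],z)) for n,z in dict(stand=0,lid_center=55,push_point=67,dish=0).items() for r in place_of("wrist",n)[:2]])
for c in("scene","side"):
    p=camera(c);ims.append(cv2.resize(p[130:290,220:420],None,fx=3,fy=3)[:400])
    print([(n,round(r["conf"],2),ray(c,r["xy"],z)) for n,z in dict(stand=0,lid_center=55,dish=0,mirror=0,feeder=0).items() for r in place_of(c,n)[:1]])
o=np.hstack([cv2.resize(i,(400,300)) for i in ims[:2]]);o2=np.hstack([cv2.resize(ims[2],(400,300)),np.zeros((300,400,3),np.uint8)])
cv2.imwrite("pics/m3.png",np.vstack([o,o2])[:,:,::-1])
s=observe();print(s["time_s"],s["tool_pos"],s["orientation"],s["ft_force"])
```

```text
[('stand', 0.68, array([432., 233.]), array([555.4,  71.4])), ('lid_center', 0.66, array([164., 299.]), array([572. , -77.4])), ('dish', 0.28, array([469., 275.]), array([584.6,  98.9]))]
[('stand', 0.83, array([567.3,  60.3])), ('lid_center', 0.72, array([558.7, -81.4])), ('dish', 0.57, array([610.5, -70.3])), ('mirror', 0.85, array([690.4, 129.9])), ('feeder', 0.79, array([503.5, 214.3]))]
[('stand', 0.96, array([548.5,  56.3])), ('lid_center', 0.88, array([574.9, -70.8])), ('dish', 0.72, array([607. , -77.6])), ('mirror', 0.98, array([686.,  97.]))]
6.75 [542.06705081   1.32221938  65.25855325] [ 3.79163253e-02 -3.14130465e+00 -1.70205804e-05] [ 0.10079971 -0.50546896  0.7995304 ]
```

View pics/m3.png

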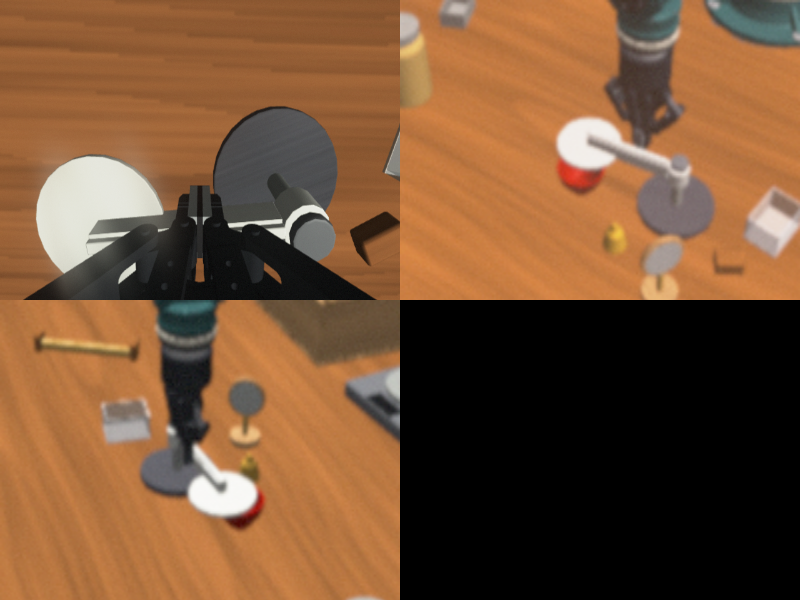

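The lid is now at about 275° (scene crop 588,145) and half covers the dish. All else stands. I'll push about 12° more, then back away and look.

Emit:
step_arm:
  moves:
    - {"tx": 0.005, "ty": -0.001, "tz": 0.0, "ax": 0.0, "ay": 0.0, "az": 0.08, "fingers": -1.0}
    - {"tx": 0.005, "ty": -0.0008, "tz": 0.0, "ax": 0.0, "ay": 0.0, "az": 0.08, "fingers": -1.0}
    - {"tx": 0.0046, "ty": -0.0003, "tz": 0.0, "ax": 0.0, "ay": 0.0, "az": 0.08, "fingers": -1.0}
    - {"tx": 0.0, "ty": 0.0, "tz": 0.0, "ax": 0.0, "ay": 0.0, "az": 0.0, "fingers": -1.0}
    - {"tx": 0.0, "ty": 0.0, "tz": 0.0, "ax": 0.0, "ay": 0.0, "az": 0.0, "fingers": -1.0}

```text
time_s: 7.38
tool_pos: [556.6, -0.8, 65.3]
orientation: [0.411, -3.115, -0.0]
ft_force: [-0.1, -0.3, -0.3]
opening: -0.002
finger_force: 0.0
```

Emit:
step_arm:
  moves:
    - {"tx": -0.015, "ty": -0.003, "tz": 0.0, "ax": 0.0, "ay": 0.0, "az": 0.0, "fingers": -1.0}
    - {"tx": -0.015, "ty": -0.003, "tz": 0.01, "ax": 0.0, "ay": 0.0, "az": 0.0, "fingers": -1.0}
    - {"tx": -0.01, "ty": -0.006, "tz": 0.05, "ax": 0.0, "ay": 0.0, "az": 0.0, "fingers": -1.0}
    - {"tx": -0.01, "ty": -0.006, "tz": 0.05, "ax": 0.0, "ay": 0.0, "az": 0.0, "fingers": -1.0}
    - {"tx": -0.01, "ty": -0.006, "tz": 0.05, "ax": 0.0, "ay": 0.0, "az": 0.0, "fingers": -1.0}
    - {"tx": -0.01, "ty": -0.006, "tz": 0.05, "ax": 0.0, "ay": 0.0, "az": 0.0, "fingers": -1.0}
    - {"tx": 0.0, "ty": 0.0, "tz": 0.0, "ax": 0.0, "ay": 0.0, "az": 0.0, "fingers": -1.0}
    - {"tx": 0.0, "ty": 0.0, "tz": 0.0, "ax": 0.0, "ay": 0.0, "az": 0.0, "fingers": -1.0}

```text
time_s: 8.38
tool_pos: [486.2, -30.8, 275.3]
orientation: [-0.413, 3.114, -0.0]
ft_force: [-0.0, -0.2, 0.2]
opening: 0.001
finger_force: 0.0
```

Run:
```python
from h import *
ims=[]
P=wpose();p=camera("wrist");ims.append(p)
print([(n,round(r["conf"],2),np.round(r["xy"]),wray(P,r["xy"],z)) for n,z in dict(stand=0,swing=55,lid_center=55,push_point=67,dish=0,mirror=0).items() for r in place_of("wrist",n)[:1]])
for c in("scene","side"):
    p=camera(c);ims.append(cv2.resize(p[150:270,260:420],(400,300)))
o=np.hstack([cv2.resize(i,(400,300)) for i in ims[1:]]);o2=cv2.resize(ims[0],(480,300))
o2=np.hstack([o2,np.zeros((300,320,3),np.uint8)])
cv2.imwrite("pics/m4.png",np.vstack([o,o2])[:,:,::-1])
s=observe();print(s["time_s"],s["tool_pos"])
```

```text
[('stand', 0.93, array([385., 231.]), array([556.6,  72.5])), ('swing', 0.88, array([393., 246.]), array([553.1,  71. ])), ('lid_center', 0.97, array([260., 253.]), array([599.2, -69.7])), ('push_point', 0.6, array([331., 254.]), array([574.6,   5.1]))]
8.825 [486.64842816 -30.71855772 275.03618489]
```

View pics/m4.png

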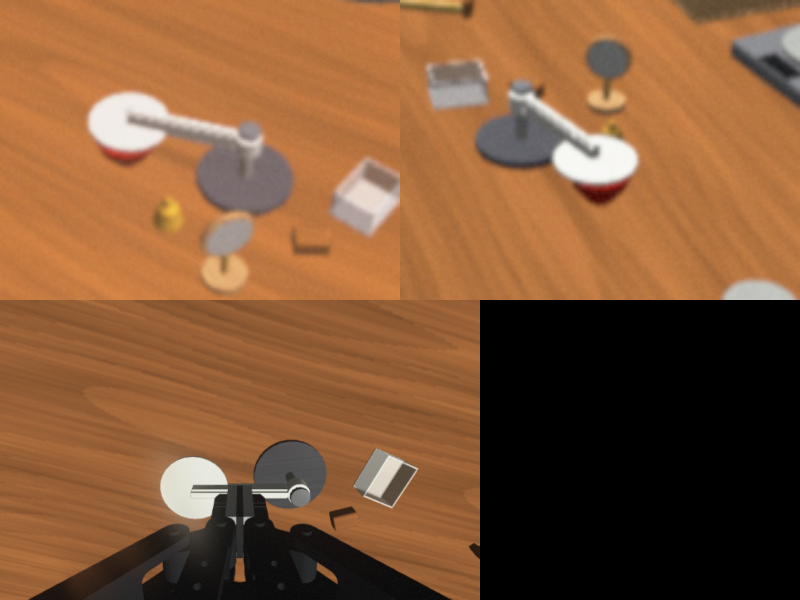

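The lid (px 260,253 in the wrist picture) now sits over the dish, and nothing else has moved. The margin is only 12 mm, so I'll check by fitting circles to the dish rim in the first pictures and to the lid now.

Run:
```python
from h import *
from scipy.optimize import least_squares
t=np.linspace(0,2*np.pi,90)
def ext(c,x,y,r,zs):
    q=np.array([proj(c,(x+r*np.cos(a),y+r*np.sin(a),z)) for z in zs for a in t]);return q[:,0].min(),q[:,0].max(),q[:,1].min()
def fit(ms,r,zs,g):
    f=lambda v:np.concatenate([np.subtract(ext(c,*v,r,zs),m) for c,m in ms.items()])
    s=least_squares(f,g,diff_step=1e-3);return s.x.round(1),s.fun.round(1)
d={};l={};rb={}
for c in("scene","side"):
    im=cv2.imread(f"pics/{c}0.png")[:,:,::-1].astype(int)
    now=camera(c).astype(int)
    x0,y0=proj(c,(603,-72,20)) 
    def meas(m,x0,y0):
        m=m.copy();yy,xx=np.mgrid[:400,:640];m&=(abs(xx-x0)<28)&(abs(yy-y0)<25)
        n,L,S,_=cv2.connectedComponentsWithStats(m.astype(np.uint8));b=S[1+S[1:,4].argmax()];return b[0]-.5,b[0]+b[2]-.5,b[1]-.5
    red=lambda i:(i[...,0]>90)&(i[...,1]<.33*i[...,0])&(i[...,2]<.33*i[...,0])
    d[c]=meas(red(im),x0,y0);rb[c]=meas(red(now),x0,y0)
    white=(now.min(2)>165)
    l[c]=meas(white,*proj(c,(599,-70,57)))
print(d,rb,l)
D=fit(d,38,[40],[603,-72]);L=fit(l,50,[55,60],[599,-70])
print("dish",D,"lid",L,"diff",D[0]-L[0]);print(observe()["time_s"])
for c in d: print(c,fit({c:d[c]},38,[40],[603,-72])[0]-fit({c:l[c]},50,[55,60],[599,-70])[0])
```

```text
{'scene': (np.float64(298.5), np.float64(320.5), np.float64(196.5)), 'side': (np.float64(327.5), np.float64(351.5), np.float64(211.5))} {'scene': (np.float64(303.5), np.float64(304.5), np.float64(210.5)), 'side': (np.float64(331.5), np.float64(349.5), np.float64(222.5))} {'scene': (np.float64(295.5), np.float64(338.5), np.float64(186.5)), 'side': (np.float64(310.5), np.float64(354.5), np.float64(187.5))}Traceback (most recent call last):
  File "<stdin>", line 22, in <module>
  File "<stdin>", line 8, in fit
    return func(*args, **kwargs)
    vector_fun = VectorFunction(
        fun_wrapped,
    ...<6 lines>...
        workers=workers
    )
    self.J, dct = approx_derivative(
                  ~~~~~~~~~~~~~~~~~^
        self.fun_wrapped, self.x, f0=self.f, **finite_diff_options
        ^^^^^^^^^^^^^^^^^^^^^^^^^^^^^^^^^^^^^^^^^^^^^^^^^^^^^^^^^^
    )
    ^
    J, _nfev = _dense_difference(fun_wrapped, x0, f0, h,
               ~~~~~~~~~~~~~~~~~^^^^^^^^^^^^^^^^^^^^^^^^
                             use_one_sided, method,
                             ^^^^^^^^^^^^^^^^^^^^^^
                             mf)
                             ^^^
    df = [f_eval - f0 for f_eval in f_evals]
                                    ^^^^^^^
    f = np.atleast_1d(self.fun(x, *self.args, **self.kwargs))
                      ~~~~~~~~^^^^^^^^^^^^^^^^^^^^^^^^^^^^^^
    return np.atleast_1d(self.fun(x))
                         ~~~~~~~~^^^
    return self.f(x, *self.args, **self.kwargs)
           ~~~~~~^^^^^^^^^^^^^^^^^^^^^^^^^^^^^^
  File "<stdin>", line 7, in <lambda>
  File "<stdin>", line 5, in ext
  File "h.py", line 8, in proj
    i=camera_info(cam);P=np.array(i["pose"])
ValueError: time passes only in moves, steps and waits
```

Run:
```python
from h import *
from scipy.optimize import least_squares
I={c:camera_info(c) for c in("scene","side")};t=np.linspace(0,2*np.pi,180)
def ext(c,x,y,r,zs):
    i=I[c];M=np.array(i["pose"]);w=np.array([(x+r*np.cos(a),y+r*np.sin(a),z) for z in zs for a in t])
    q=(w-M[:3,3])@M[:3,:3];u=i["fx"]*q[:,0]/q[:,2]+i["cx"];v=i["fy"]*q[:,1]/q[:,2]+i["cy"]
    return u.min(),u.max(),v.min()
d={"scene":(298.5,320.5,196.5),"side":(327.5,351.5,211.5)}
f=lambda p:np.concatenate([np.subtract(ext(c,*p,38,[40]),d[c]) for c in d])
s=least_squares(f,[603,-72]);print("dish",s.x,s.fun.round(1),np.degrees(np.arctan2(s.x[1]-71.5,s.x[0]-556))%360,np.hypot(s.x[0]-556,s.x[1]-71.5))
for a in range(282,295,2):
    r=np.radians(a);x,y=556+150*np.cos(r),71.5+150*np.sin(r)
    e=ext("scene",x,y,50,[55,60]);g=ext("side",x,y,50,[55,60])
    print(a,np.round([e[0]-295.5,e[2]-186.5,g[1]-354.5],1))
```

```text
dish [602.10890287 -72.33922585] [-1.1  1.4 -1.2 -0.4  1.  -0.9] 287.77370013663494 151.04884579966895
282 [-0.2 -1.4 -1.7]
284 [-0.8 -0.3 -0.3]
286 [-1.4  0.7  1. ]
288 [-2.   1.8  2.3]
290 [-2.5  2.9  3.6]
292 [-2.9  4.   4.8]
294 [-3.3  5.1  5.9]
```

The dish fits at 287.8°, 151 mm from the post. The lid is at about 285–286°, so the dish is covered with a few mm of margin. A 2° nudge will centre it.

Emit:
step_arm:
  moves:
    - {"tx": 0.01, "ty": 0.006, "tz": -0.05, "ax": 0.0, "ay": 0.0, "az": 0.0, "fingers": -1.0}
    - {"tx": 0.01, "ty": 0.006, "tz": -0.05, "ax": 0.0, "ay": 0.0, "az": 0.0, "fingers": -1.0}
    - {"tx": 0.01, "ty": 0.006, "tz": -0.05, "ax": 0.0, "ay": 0.0, "az": 0.0, "fingers": -1.0}
    - {"tx": 0.01, "ty": 0.006, "tz": -0.05, "ax": 0.0, "ay": 0.0, "az": 0.04, "fingers": -1.0}
    - {"tx": 0.01, "ty": 0.003, "tz": -0.01, "ax": 0.0, "ay": 0.0, "az": 0.0, "fingers": -1.0}
    - {"tx": 0.01, "ty": 0.003, "tz": 0.0, "ax": 0.0, "ay": 0.0, "az": 0.0, "fingers": -1.0}
    - {"tx": 0.007, "ty": 0.0, "tz": 0.0, "ax": 0.0, "ay": 0.0, "az": 0.0, "fingers": -1.0}
    - {"tx": 0.003, "ty": 0.0, "tz": 0.0, "ax": 0.0, "ay": 0.0, "az": 0.0, "fingers": -1.0}
    - {"tx": 0.003, "ty": 0.0, "tz": 0.0, "ax": 0.0, "ay": 0.0, "az": 0.0, "fingers": -1.0}
    - {"tx": 0.0, "ty": 0.0, "tz": 0.0, "ax": 0.0, "ay": 0.0, "az": 0.0, "fingers": -1.0}
    - {"tx": 0.0, "ty": 0.0, "tz": 0.0, "ax": 0.0, "ay": 0.0, "az": 0.0, "fingers": -1.0}

```text
time_s: 10.3
tool_pos: [559.6, -0.8, 65.4]
orientation: [-0.476, 3.105, -0.0]
ft_force: [0.5, -0.7, -0.8]
opening: -0.0
finger_force: 0.0
```

Emit:
step_arm:
  moves:
    - {"tx": -0.015, "ty": -0.003, "tz": 0.0, "ax": 0.0, "ay": 0.0, "az": 0.0, "fingers": -1.0}
    - {"tx": -0.015, "ty": -0.003, "tz": 0.01, "ax": 0.0, "ay": 0.0, "az": 0.0, "fingers": -1.0}
    - {"tx": -0.01, "ty": -0.006, "tz": 0.05, "ax": 0.0, "ay": 0.0, "az": 0.0, "fingers": -1.0}
    - {"tx": -0.01, "ty": -0.006, "tz": 0.05, "ax": 0.0, "ay": 0.0, "az": 0.0, "fingers": -1.0}
    - {"tx": -0.01, "ty": -0.006, "tz": 0.05, "ax": 0.0, "ay": 0.0, "az": 0.0, "fingers": -1.0}
    - {"tx": -0.01, "ty": -0.006, "tz": 0.05, "ax": 0.0, "ay": 0.0, "az": 0.0, "fingers": -1.0}
    - {"tx": 0.0, "ty": 0.0, "tz": 0.0, "ax": 0.0, "ay": 0.0, "az": 0.0, "fingers": -1.0}
    - {"tx": 0.0, "ty": 0.0, "tz": 0.0, "ax": 0.0, "ay": 0.0, "az": 0.0, "fingers": -1.0}

```text
time_s: 11.3
tool_pos: [489.3, -30.8, 275.3]
orientation: [-0.476, 3.105, -0.0]
ft_force: [0.3, 0.1, -0.8]
opening: -0.002
finger_force: 0.0
```

Run:
```python
from h import *
P=wpose();p=camera("wrist")
print([(n,wray(P,r["xy"],z)) for n,z in dict(stand=0,swing=55,lid_center=55).items() for r in place_of("wrist",n)[:1]])
ims=[cv2.resize(camera(c)[150:270,260:420],(400,300)) for c in("scene","side")]
cv2.imwrite("pics/m5.png",np.hstack(ims)[:,:,::-1]);print(observe()["time_s"])
```

```text
[('stand', array([556. ,  68.4])), ('swing', array([554.6,  69.5])), ('lid_center', array([604.9, -70.7]))]
11.6
```

View pics/m5.png

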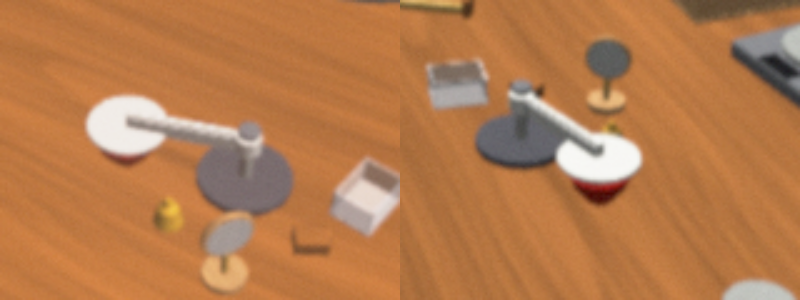

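The lid (scene crop 127,125; side crop 599,157) is centred over the dish. It measures (604.9, -70.7) against (602.1, -72.3) for the dish. Everything else stands and the hand is clear.

```bash
python3 -c "
from station import *
print(job_done())"
```

```text
the job is handed in; nothing more can be done
None
```

The lid covers the dish, centred to about 3 mm by camera and pushed round the way clear of the mirror; the other things around the stand are where they were, the hand is clear, and the job was handed in at about 11.6 s.

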